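Put the call-out kit back in its matching holders

TASK

Put the call-out kit back on the worktop, each thing in the holder that matches it: stand the torch upright in the round grey cup, stand the tape measure, the same way up as now, between the walls of the rectangular tray, lay the black tape flat and centred on the ring outline of the round pad, and lay the blue battery centred on and along the blue outline of the small pad. Set each one down gently without dropping it, keep the torch standing, and leave the black battery and the padlock where they lie.

Things in the scene. Friction and masses are not known exactly. Their poses are not given: they have to be found in the camera images.
- torch: Black hand torch standing upright on its lens, red slide switch on the side. 47 mm diameter at the foot (widest), narrower above, 142 mm tall, 0.16 kg. Origin: centre of its underside, z up. Loose; belongs in torch_cup. Can be gripped round the body from above, e.g. with the TCP about 110 mm above its origin (much lower and the palm meets its top), any yaw.
- tape_measure: Teal tape measure standing on its edge, black disc on its face. 36 mm thick along its own x (grip across this), 68 mm along its own y (plus a small metal hook at the +y end), 64 mm tall, 0.21 kg. Origin: on its underside; the case spans x -17..+19, y -29..+39 mm, z 0..64 mm. Loose; belongs in measure_tray, long way along the tray, either end first.
- black_tape: Small roll of black insulating tape lying flat, brown core (do not mistake the flat brown stains on the black worktop for it). 57 mm outer diameter, 19 mm tall, 0.05 kg. Grip it across its outside (it is solid for contact, the core hole cannot be used). Origin: centre of its underside, z up. Loose; belongs on tape_pad.
- blue_cell: The BLUE AA cell with a tan/gold end, lying flat: 14 mm wide along its own x (grip across this), 50 mm long along its own y, 14 mm high, 0.03 kg. It does not roll. Origin: centre of its underside. Loose; belongs on cell_pad.
- black_cell: The BLACK AA cell with a tan/gold end, same size as the blue one (14 x 50 x 14 mm, long along own y). Loose; a bystander that must stay where it lies. Origin: centre of its underside.
- torch_cup: Grey round cup with a yellow floor, fixed, open at the top: bore 68 mm diameter narrowing by 2 mm to the rim, outer diameter 80 mm (foot flange 96 mm), rim 24 mm above the worktop, inner floor 4 mm above it. Origin: centre of its underside (worktop level), z up. Place for the torch.
- measure_tray: Grey rectangular tray with a yellow floor, fixed: inside 58 mm along its own x, 92 mm along its own y, walls 4 mm thick and 12 mm high above the worktop, inner floor 4 mm above it. Origin: centre of its underside (worktop level). Place for the tape measure.
- tape_pad: Grey round flat pad, fixed, 92 mm diameter, top 4 mm above the worktop, with a yellow flat ring outline (58 mm diameter) at its centre. Origin: centre of its underside (worktop level). Place for the black tape, laid flat on the ring.
- cell_pad: Grey rectangular flat pad, fixed, 46 mm along its own x, 90 mm along its own y, top 4 mm above the worktop, with a blue flat outline of the cell (14 x 50 mm, long along own y) framed in yellow at its centre. Origin: centre of its underside (worktop level). Place for the blue cell, along the outline, either way round.
- padlock: Brass padlock lying flat, 65 x 44 x 14 mm with its shackle, 0.17 kg. Loose; a bystander that must stay where it lies. Origin: centre of its underside outline.
There are look-alikes about, which are no part of the job. There is more than one size of the black_tape; the job needs the middle-sized.

How it is judged (in metres and radians):
At the end, for the whole second after the job is handed in: Torch within 16 mm, tape measure 24 mm (0.4 rad), black tape 12 mm, blue cell 12 mm (0.3 rad) of the centres of their holders, origins 1 to 8 mm above the holders' origins, tilt under 0.12 rad, released, at rest; black cell and padlock moved under 30 mm (horizontal distance between torch and torch_cup below 0.016 m and z of torch in the frame of torch_cup between 0.001 and 0.008 m and angle between each of torch, tape_measure, black_tape, blue_cell's own z axis and vertical below 0.12 rad and linear speed of each of torch, tape_measure, black_tape, blue_cell below 0.02 m/s and angular speed of each of torch, tape_measure, black_tape, blue_cell below 0.2 rad/s and horizontal distance between tape_measure and measure_tray below 0.024 m and z of tape_measure in the frame of measure_tray between 0.001 and 0.008 m and angle between the y axis of tape_measure and the y axis of measure_tray, either way round below 0.4 rad and horizontal distance between black_tape and tape_pad below 0.012 m and z of black_tape in the frame of tape_pad between 0.001 and 0.008 m and horizontal distance between blue_cell and cell_pad below 0.012 m and z of blue_cell in the frame of cell_pad between 0.001 and 0.008 m and angle between the y axis of blue_cell and the y axis of cell_pad, either way round below 0.3 rad and distance of each of black_cell, padlock from where it was at the start of the episode below 0.03 m); the robot touches nothing.
It fails at once if a thing is dropped or slammed on its holder (contact force over 45 N) (contact force between torch and torch_cup above 45 N or contact force between tape_measure and measure_tray above 45 N or contact force between black_tape and tape_pad above 45 N or contact force between blue_cell and cell_pad above 45 N).
It fails at once if the torch is toppled (angle between torch's own z axis and vertical above 0.8 rad).
It fails at once if the black cell or the padlock is shifted by more than 30 mm (distance of any of black_cell, padlock from where it was at the start of the episode above 0.03 m).
It also fails if it takes over 99 s, if anything falls off the work surface, if the arm or the gripper's body presses on something with over 40 N, if the wrist force passes 120 N, or if a joint passes its speed limit or range.

ROBOT

A 6-joint arm with a two-finger parallel gripper is mounted at the origin on a cart in front of the work surface, level with it; the furniture and walls round the work are solid. World frame = base frame: x ahead of the robot, y to its left, z up, the work surface at z = 0. Lengths are in mm, angles in rad, forces in N, time in s.
With the tool pointing down it reaches from about 350 to 725 mm from the base axis. Payload 4.3 kg.
Tool frame: the origin (TCP) lies between the finger pads, 19 mm behind the fingertips; this is the grasp point; z points along the fingers, y is the line along which they close (so a half turn about z gives the same grasp; the last joint's range is limited). The gripper opens to 85 mm and grips with 20 to 120 N. Pads are 22 mm wide; open, the fingers measure 114 mm over their backs; the gripper's body (76 mm by 85 mm) begins 54 mm behind the grasp point. The pads swing forward as they close: fully open they stand 13 mm farther back than shut.
Start: joints at [1.124, 0.377, 0.081, 1.274, 0, 1.46], TCP at [190.027, 542.729, 250.029] pointing down, gripper open.
Joint ranges: [-2.72, 2.72], [-0.84, 1.66], [-1.02, 1.22], [-1.77, 2.12], [-1.37, 1.28], [-3.14, 3.14]. Speed limits (rad/s): [2.57, 2.57, 3.14, 3.14, 3.14, 3.14].

INTERFACE

Orientations are given as [roll, pitch, yaw] about the fixed x, y, z axes, in that order (R = Rz(yaw) Ry(pitch) Rx(roll)).
In Python, from rig import * gives the robot as it stands. The module is installed in compiled form; this text tells all that it offers.
- The arm moves only by the shell command python3 -m inch 'ROWS' [FORCE]. ROWS is text: rows parted by semicolons, each of 7 numbers parted by spaces: the turn, a rotation vector about the tool's x, y, z in degrees, then the shift along the tool's x, y, z in cm, then the opening, from 0 (shut) to 1 (fully open). A call has exactly 8 rows; each row shifts and turns the commanded pose from where the row before left it, along the tool's axes as they then stand; what a row does not reach is not made up. A row lasts 1/12 s, in which the tool goes at most 41.7 mm and 7.16 degrees, less where a joint would pass 70% of its speed; a pose out of reach is approached as far as the arm can. A call with a gripper value outside its range is refused whole. The fingers move at their own pace and stop on an object; FORCE is the grip in N (left out, the last holds). Time passes only in rows, so rows that do not move let the fingers close, or fill a call up. It gives the time, the measured TCP pose, the force, the opening and the grip force at its end, in the units of the state.
- observe(): the state, without advancing time (a new reading comes with each control period).
- get_image(name): name is "scene" or "top"; returns the picture (420x560x3 uint8, red, green, blue); there is no depth.
- get_calibration(name): a dict with "mtx" (3x3 intrinsics, pixels), "k1" (the pictures are not rectified: a ray, as slopes to the right and down, at radius r is drawn at 1 + k1 r^2 times it, then the intrinsics apply), "cam_to_world" (4x4, takes a point from camera to world coordinates). Camera axes: x right, y up, looking along -z (the intrinsics and any distortion apply to the point x, -y, -z); pixel columns grow to the right and rows downward; lengths in mm; the calibration is good to about 2 mm. A picture is of the moment at which its call begins. get_calibration takes no time and is no camera call.
- finish_job(): hands the job in; it is judged then, once.
The state is a dict: "time_s": time; "q": joint angles; "qvel": joint speeds; "joint_efforts": joint torques, N m; "position": TCP position; "orientation": TCP orientation; "force": force on the tool from outside, world axes, zero at the start; "torque": the same for the moment, N m; "gripper_width": finger opening in mm; "gripper_force": force on a finger pad.
Only numpy, scipy, OpenCV 4.12 (cv2) and the standard library are available. Lean on these libraries where they do the work, as an engineer would, in place of code of your own. Each camera call takes 0.05 s, during which the arm holds its last target. There are 200 camera calls.

## Working session

There is one attempt and no reset: what is moved stays moved. The work goes in short steps, Python scripts to look and compute and a shell command to move; the robot and the scene stay as the last step left them, time stands still between calls to the robot, and variables do not carry over. Pictures are saved under pics/ and viewed, at most 14 in all, crops included, and the job is handed in when it is done.

```bash
mkdir -p pics
cat > h.py <<'E'
from rig import *
import numpy as np, cv2
def cal(n):
    c=get_calibration(n); return np.array(c["mtx"]),c["k1"],np.array(c["cam_to_world"])
def ray(n,u,v):
    K,k1,T=cal(n)
    d=np.linalg.inv(K)@[u,v,1.]; d=d[:2]
    s=d.copy()
    for _ in range(30): s=d/(1+k1*(s@s))
    r=T[:3,:3]@np.array([s[0],-s[1],-1.]); return T[:3,3],r/np.linalg.norm(r)
def onz(n,u,v,z=0):
    o,r=ray(n,u,v); return o+r*(z-o[2])/r[2]
def proj(n,p):
    K,k1,T=cal(n); c=np.linalg.inv(T)@np.append(p,1.)
    s=np.array([c[0]/-c[2],-c[1]/-c[2]]); s=s*(1+k1*(s@s)); return (K@[s[0],s[1],1])[:2]
def tri(a,b):
    (o,r),(p,q)=ray("scene",*a),ray("top",*b)
    t=np.linalg.lstsq(np.c_[r,-q],p-o,rcond=None)[0]; x,y=o+t[0]*r,p+t[1]*q
    return (x+y)/2,np.linalg.norm(x-y)
def save(f,im): cv2.imwrite("pics/"+f,im[:,:,::-1])
E
python3 - <<'E'
from h import *
for n in("scene","top"):
    im=get_image(n); save(n+"0.png",im); K,k,T=cal(n); print(n,K.round(1).tolist(),k,T.round(2).tolist())
s=observe(); print(s["position"],s["orientation"],s["gripper_width"],s["time_s"])
E
```

```text
scene [[455.2, 0.0, 282.5], [0.0, 455.2, 206.5], [0.0, 0.0, 1.0]] -0.0661717265983012 [[-0.7, 0.48, -0.53, -67.09], [-0.71, -0.47, 0.52, 524.68], [-0.0, 0.74, 0.67, 681.57], [0.0, 0.0, 0.0, 1.0]]
top [[424.0, 0.0, 276.1], [0.0, 424.0, 206.2], [0.0, 0.0, 1.0]] -0.11108120660511227 [[-0.01, 0.99, -0.12, 342.71], [-1.0, -0.01, 0.01, 5.1], [0.01, 0.12, 0.99, 1138.33], [0.0, 0.0, 0.0, 1.0]]
[189.74959463 542.18838224 249.12602582] [-3.13969917e+00 -2.32011462e-04  2.80480020e+00] 85.35510094515519 0.1
```

View pics/scene0.png

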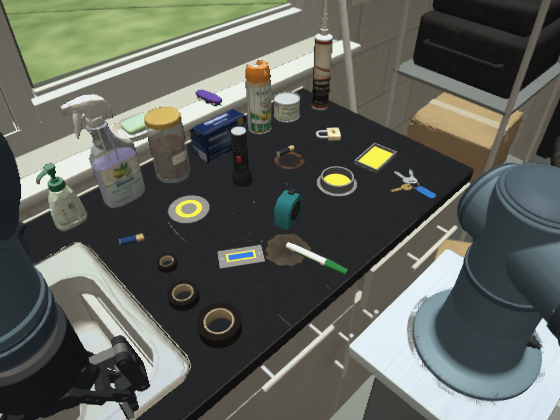

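View pics/top0.png

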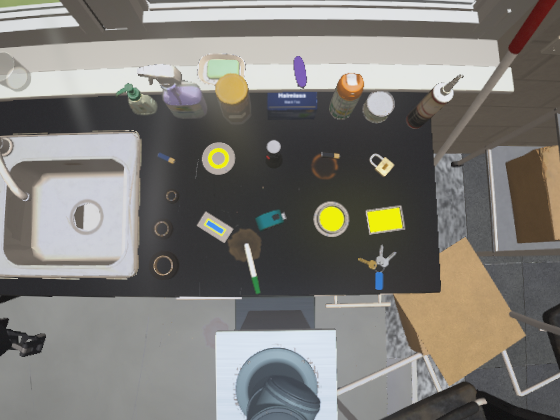

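The scene view shows the tape rolls at about (167,262), (182,294) and (219,325), the blue cell at (132,239), the torch at (240,158), the measure at (288,209), the cup at (337,180), the tray at (376,157), the ring pad at (189,208) and the cell pad at (241,257). The top view shows the same things: rolls at (171,196), (162,228) and (163,265), blue cell (166,158), torch (274,150), measure (270,219). The middle-sized roll is probably the one at scene (182,294) / top (162,228). I'll check that in an enlarged crop and measure its size.

Run:
```python
from h import *
a=cv2.imread("pics/top0.png");b=cv2.imread("pics/scene0.png")
R=lambda c,w,h:cv2.resize(c,(w,h),interpolation=cv2.INTER_CUBIC)
A=R(a[135:285,145:345],800,600)  # x4
B1=R(b[220:350,110:260],450,390); B2=R(b[130:230,225:315],360,400)
save("topcrop.png",np.clip(A.astype(float)*1.8,0,255).astype(np.uint8)[:,:,::-1])
C=np.zeros((400,810,3),np.uint8);C[:390,:450]=B1;C[:,450:]=B2
save("scrop.png",np.clip(C[:,:800].astype(float)*1.8,0,255).astype(np.uint8)[:,:,::-1])
```

```text
(no output)
```

View pics/topcrop.png

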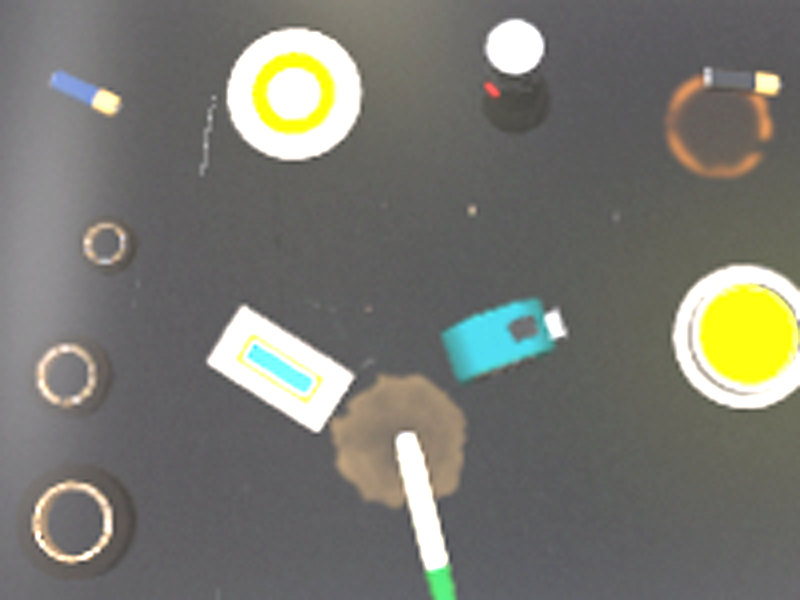

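View pics/scrop.png

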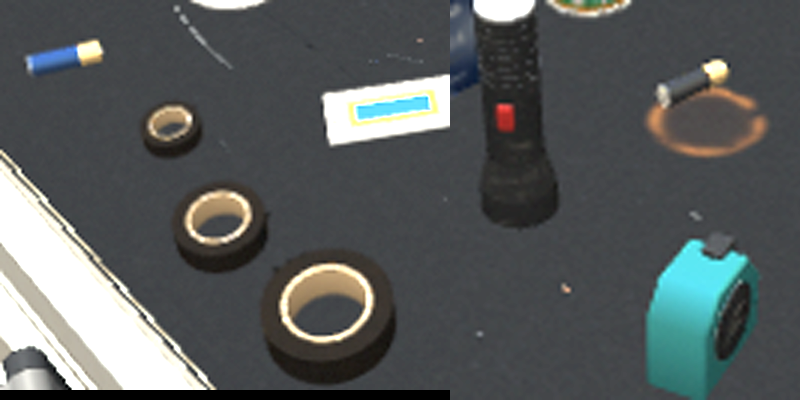

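The crops confirm the choice. Of the three rolls, at top (171,196) small, (162,228) middle and (163,265) large, the middle one is the job's. The blue cell is at top (166,158), and the black cell at (330,155), beside a ring stain, stays. Next I measure everything.

```bash
cat > m.py <<'E'
from h import *
H={n:cv2.cvtColor(cv2.imread(f"pics/{n}0.png"),cv2.COLOR_BGR2HSV) for n in("scene","top")}
def blob(n,box,lo,hi):
    x0,y0,x1,y1=box; m=cv2.inRange(H[n],lo,hi); k=np.zeros_like(m); k[y0:y1,x0:x1]=m[y0:y1,x0:x1]
    cs=cv2.findContours(k,cv2.RETR_EXTERNAL,cv2.CHAIN_APPROX_NONE)[0]
    if not cs: return None
    c=cv2.convexHull(max(cs,key=cv2.contourArea)); M=cv2.moments(c)
    return np.array([M["m10"],M["m01"]])/max(M["m00"],1e-9),c.reshape(-1,2)
Y=((22,120,100),(36,255,255)); B=((95,120,50),(125,255,255)); T=((80,100,30),(97,255,255)); BR=((5,40,60),(30,255,255)); G=((0,0,100),(180,90,255))
items={"cup":(Y,(305,155,370,200),(305,190,360,245)),"tray":(Y,(350,135,405,175),(360,195,410,240)),
"ring":(Y,(165,190,215,228),(195,135,240,180)),"cpad":(B,(215,240,270,275),(195,205,240,245)),
"cpadW":(((0,0,60),(180,255,255)),(212,240,268,272),(193,205,236,246)),
"blueB":(B,(110,228,150,248),(150,148,180,168)),"blueT":(BR,(110,228,152,248),(150,148,182,168)),
"roll":(BR,(168,280,196,306),(150,216,176,240)),"torchtop":(G,(228,122,250,140),(264,138,284,156)),
"torchred":(((170,120,80),(180,255,255)),(230,150,250,175),(262,150,275,165)),
"teal":(T,(270,185,305,232),(250,200,285,235)),"hook":(((0,0,120),(180,60,255)),(290,185,310,232),(279,205,290,224))}
for k,(c,s,t) in items.items():
    a=blob("scene",s,*c);b=blob("top",t,*c)
    if a is None or b is None: print(k,a is None,b is None);continue
    p,e=tri(a[0],b[0]); print(k,a[0].round(1),b[0].round(1),"->",p.round(1),"gap",e.round(1))
    q=np.array([onz("top",*u,p[2])[:2] for u in b[1]]).astype(np.float32); r=cv2.minAreaRect(q); print("   top rect",np.round(r[0],1),np.round(r[1],1),round(r[2],1))
    if k in("teal","blueT","blueB","torchred"):
        q=np.array([onz("scene",*u,max(p[2],0))[:2] for u in a[1]]).astype(np.float32); r=cv2.minAreaRect(q); print("   scn rect",np.round(r[0],1),np.round(r[1],1),round(r[2],1))
E
python3 m.py
```

```text
cup [336.9 179.2] [331.7 218.3] -> [ 443.1 -154.8   11.3] gap 1.1
   top rect [ 444.4 -155.3] [64.7 64.5] 89.1
tray [375.3 156.9] [384.6 219.5] -> [ 438.3 -299.8    5.3] gap 1.0
   top rect [ 438.8 -299.7] [56.4 91.6] 6.7
ring [188.4 208.3] [218.  157.9] -> [614.2 150.9   2.3] gap 1.2
   top rect [614.6 151.3] [55.9 54.5] 44.3
cpad [240.5 255.5] [214.5 226.6] -> [425.6 159.6   3.2] gap 1.3
   top rect [425.8 159.9] [46.6 10.8] 57.6
cpadW [241.1 255.9] [216.8 228.4] -> [4.233e+02 1.560e+02 2.000e-01] gap 5.3
   top rect [419.2 149.6] [120.8  49.5] 57.5
blueB False True
blueT [139.5 236.9] [171.2 160.2] -> [608.7 278.7   7.2] gap 1.7
   top rect [608.8 279.3] [17.6 16. ] 62.5
   scn rect [608.2 278. ] [14.4 23.2] 59.0
roll [182.1 292. ] [158.4 229.3] -> [417.5 304.5  25.2] gap 4.2
   top rect [417.9 307.5] [38.8 19.6] 13.0
torchtop [237.9 130.1] [273.1 146.3] -> [ 6.078e+02 -1.000e-01  1.412e+02] gap 1.0
   top rect [ 6.088e+02 -1.000e-01] [32.  33.7] 26.4
torchred True True
teal [287.  209.1] [268.9 219.1] -> [441.9  13.   23.8] gap 1.3
   top rect [443.   13.6] [38.2 67.7] 18.6
   scn rect [441.2  11.1] [ 58.  122.6] 33.7
hook True False
```

```bash
cat > m2.py <<'E'
from m import *
print("-----")
V=((0,0,62),(180,255,255))
for k,c,s,t in (("roll",V,(168,280,198,308),(150,217,176,240)),("blue",((0,0,58),(180,255,255)),(110,228,152,250),(152,148,180,168)),("small",V,(158,253,176,268),(163,188,180,204)),
 ("cupall",V,(312,160,362,202),(308,195,355,242)),("padall",V,(160,188,216,228),(195,135,240,180))):
    a=blob("scene",s,*c);b=blob("top",t,*c)
    p,e=tri(a[0],b[0]); print(k,a[0].round(1),b[0].round(1),"->",p.round(1),"gap",e.round(1))
    for n,x in(("scene",a),("top",b)):
        q=np.array([onz(n,*u,p[2])[:2] for u in x[1]]).astype(np.float32); r=cv2.minAreaRect(q); print("  ",n,np.round(r[0],1),np.round(r[1],1),round(r[2],1))
b=blob("top",(250,200,285,235),*T)
for z in(64,0):
    q=np.array([onz("top",*u,z)[:2] for u in b[1]]).astype(np.float32); r=cv2.minAreaRect(q); print("teal",z,r,cv2.boxPoints(r).round(1).tolist())
E
python3 m2.py | sed -n '/-----/,$p'
python3 - <<'E'
import sys; sys.path.insert(0,'.')
import cv2,numpy as np
a=cv2.imread("pics/top0.png")[195:240,248:292]; b=cv2.imread("pics/scene0.png")[185:233,265:310]
o=np.hstack([cv2.resize(x,(400,400),interpolation=cv2.INTER_CUBIC) for x in(a,b)]); cv2.imwrite("pics/teal.png",np.clip(o*1.3,0,255).astype(np.uint8))
E
```

```text
-----
roll [182.2 292. ] [159.  227.5] -> [422.1 303.5  20.2] gap 6.5
   scene [419.9 301.2] [39.5 39.2] 11.8
   top [423.1 304.8] [59.5 51.4] 0.8
blue [131.4 238.5] [165.4 157.5] -> [616.1 294.1   8.2] gap 3.1
   scene [615.4 293.5] [52.8 23. ] 61.9
   top [617.2 295.6] [77.  53.5] 89.0
small [166.1 260.5] [168.7 195.3] -> [508.9 280.   16.5] gap 5.4
   scene [506.6 278.2] [27.3 28.1] 82.9
   top [510.6 280. ] [41.3 35.4] 1.1
cupall [336.7 181.2] [334.6 219.3] -> [ 4.44e+02 -1.62e+02  4.00e-01] gap 6.2
   scene [ 450.3 -160.7] [ 95.6 113.9] 54.5
   top [ 442.8 -161. ] [111.5  98. ] 88.0
padall [188.4 208.7] [220.1 153.2] -> [629.3 145.1 -11.7] gap 5.5
   scene [628.2 142. ] [94.2 91.3] 45.6
   top [628.1 147.4] [106.2 111.3] 89.0
teal 64 ((439.3797912597656, 13.248525619506836), (36.85598373413086, 65.22293853759766), 18.551807403564453) [[411.5, 38.29999923706055], [432.29998779296875, -23.5], [467.20001220703125, -11.800000190734863], [446.5, 50.0]]
teal 0 ((445.1383972167969, 13.73379135131836), (39.05154037475586, 69.10841369628906), 18.55179786682129) [[415.6000061035156, 40.29999923706055], [437.6000061035156, -25.200000762939453], [474.6000061035156, -12.800000190734863], [452.70001220703125, 52.70000076293945]]
```

View pics/teal.png

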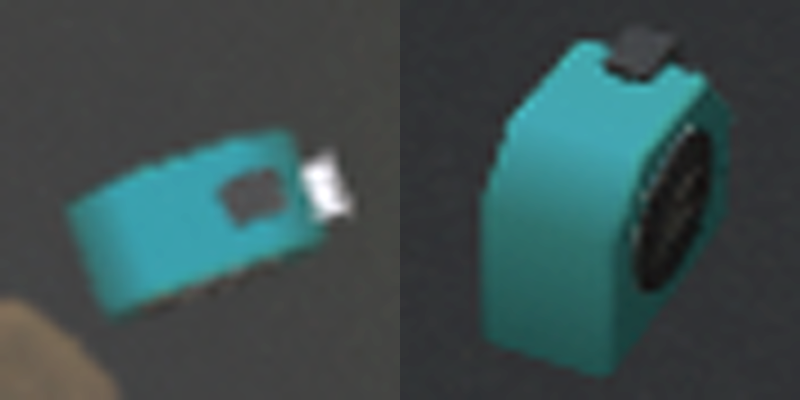

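The enlarged view shows the measure's top face is teal, with the metal hook at its right-hand end in the top view (about (284,216)). Its case centre is near (439,13). Next I refine the roll, blue cell and cup with a higher threshold in the top view.

```bash
cat > m3.py <<'E'
from m2 import *
print("=====")
U=((0,0,62),(180,255,255))
print(H["top"][217:240,150:176,2][::3]);
for k,c,d,s,t in (("roll",U,((0,0,72),(180,255,255)),(168,280,198,308),(150,218,176,240)),("blue",U,((0,75,50),(180,255,255)),(110,228,152,250),(152,148,180,168)),
 ("cupall",((0,0,110),(180,255,255)),((0,0,110),(180,255,255)),(312,160,362,202),(308,195,355,242)),("padall",((0,0,110),(180,255,255)),((0,0,110),(180,255,255)),(160,188,216,228),(195,135,240,180)),
 ("cpadall",((0,0,110),(180,255,255)),((0,0,110),(180,255,255)),(212,240,268,272),(193,205,236,246))):
    a=blob("scene",s,*c);b=blob("top",t,*d)
    p,e=tri(a[0],b[0]); print(k,a[0].round(1),b[0].round(1),"->",p.round(1),"gap",e.round(1))
    for n,x in(("scene",a),("top",b)):
        q=np.array([onz(n,*u,p[2])[:2] for u in x[1]]).astype(np.float32); r=cv2.minAreaRect(q); print("  ",n,np.round(r[0],1),np.round(r[1],1),round(r[2],1))
E
python3 m3.py | sed -n '/=====/,$p'
```

```text
=====
[[ 81  81  82  81  82  81  80  78  78  77  75  74  71  70  69  68  67  65
   64  63  61  60  60  59  58  58]
 [ 82  81  81  80  80  79  77  78  76  74  73  72  70  69  67  66  64  63
   62  61  60  61  60  59  58  57]
 [ 80  80  80  78  78  80 104 143 146 110  89  79  73  76 110 123 104  74
   61  60  60  55  57  57  58  57]
 [ 79  78  78  77 107 146 110  92  78  74  73  72  71  69  68  67  64 113
   98  59  58  59  51  56  57  57]
 [ 79  77  76  78 107 140 100  77  74  73  73  71  69  69  66  65  64 112
  104  67  58  55  50  52  55  56]
 [ 78  77  75  76  82 125 156  99  75  72  72  70  69  67  66  84 127 113
   66  59  57  50  54  56  56  56]
 [ 78  77  76  75  75  74  73  89 123 117  96 110 112 124 122  81  61  60
   57  55  53  56  57  57  56  57]
 [ 75  76  76  76  76  73  72  71  70  69  66  65  64  63  61  58  58  57
   57  59  59  59  58  58  58  56]]
roll [182.2 292. ] [158.  228.2] -> [419.6 305.   23.9] gap 7.1
   scene [417.2 302.5] [39.3 38.9] 11.8
   top [421.7 305. ] [56.3 48.5] 1.0
blue [131.6 238.4] [166.4 157.8] -> [615.9 292.5   7.4] gap 0.8
   scene [616.2 293.4] [52.7 23.1] 61.9
   top [617.1 293.9] [49.6 14.8] 62.5
cupall [336.7 181.1] [330.8 218.8] -> [ 442.1 -153.1    6.9] gap 1.4
   scene [ 445.4 -155.9] [ 92.7 109.7] 45.5
   top [ 443.6 -152. ] [94.6 94.6] 88.6
padall [188.3 208.8] [218.1 158. ] -> [614.5 150.9   0.8] gap 0.7
   scene [614.9 149.6] [88.4 89.3] 86.4
   top [615.1 151.5] [90.3 88.3] 0.0
cpadall [240.4 256.1] [214.6 226.8] -> [425.5 159.7   1.3] gap 0.6
   scene [425.6 159.1] [89.  45.1] 57.5
   top [426.  160.1] [90.6 46.5] 57.2
```

```bash
cat > m4.py <<'E'
from m2 import *
print("=====")
W=((0,0,92),(180,255,255))
for k,s,t in (("roll",(168,280,198,308),(150,218,172,240)),("large",(196,303,242,345),(150,252,178,280))):
    a=blob("scene",s,*((0,0,62),(180,255,255)));b=blob("top",t,*W)
    p,e=tri(a[0],b[0]); print(k,a[0],b[0],p.round(1),e.round(1))
    for n,x in(("scene",a),("top",b)):
        q=np.array([onz(n,*u,p[2])[:2] for u in x[1]]).astype(np.float32); r=cv2.minAreaRect(q); print("  ",n,np.round(r[0],1),np.round(r[1],1),round(r[2],1))
# dark outer roll ring in scene
print(cv2.imread("pics/scene0.png")[295,160:205].max(1))
print("sink",[onz("top",x,228,0).round(0) for x in(142,)],onz("scene",188,357,0).round(0),onz("scene",130,290,0).round(0))
E
python3 m4.py | sed -n '/=====/,$p'
cat > go.py <<'E'
# usage: go.py x y z closing_axis_deg : turn about tool z and shift in tool axes after the turn
import sys; from h import *
x,y,z,a=map(float,sys.argv[1:5]); s=observe(); p=np.array(s["position"]); yaw=np.degrees(s["orientation"][2]); q1=np.degrees(np.arctan2(y,x))
c=min((a+90+k*180 for k in range(-3,4)),key=lambda w:abs((yaw-w+180)%360-180) + (1000 if abs(q1+180-yaw-((w-yaw+180)%360-180)-0)>175 else 0))
d=(c-yaw+180)%360-180; w=np.radians(yaw+d); D=np.array([x,y,z])-p
print("t",round(s["time_s"],2),"pos",p.round(1),"rpy",np.degrees(s["orientation"]).round(1),"gw",round(s["gripper_width"],1),"q6",round(s["q"][5],2))
print("turn z deg",round(-d,1),"shift cm",((D[:2]@[np.cos(w),np.sin(w)])/10).round(2),((D[:2]@[np.sin(w),-np.cos(w)])/10).round(2),(-D[2]/10).round(2))
E
python3 go.py 420 303 120 45
```

```text
=====
roll [182.15346535 292.0379538 ] [160.99509804 228.30196078] [421.8 300.9  17.5] 1.1
   scene [421.9 300.3] [39.6 39.3] 11.8
   top [421.7 301.3] [40.2 37.8] 0.8
large [218.46107628 320.68051202] [162.57110736 265.00449691] [324.6 293.9  23.2] 1.3
   scene [324.9 293. ] [51.9 53. ] 7.7
   top [325.1 294.7] [51. 50.] 45.5
[ 41  41  41  42  42  40  39  35  33  32  33  53 124 166  83  75  59  41
  40  40  40  39  41  42  42  42  41  41  39  50 127 142  86  33  33  33
  30  20  18  33  42  41  40  41  41]
sink [array([425., 358.,   0.])] [318. 366.   0.] [507. 363.  -0.]
t 0.1 pos [189.7 542.2 249.1] rpy [-179.9   -0.   160.7] gw 85.4 q6 1.46
turn z deg 25.7 shift cm -33.19 -0.63 12.91
```

```bash
python3 -m inch '0 0 6.4 0 0 0 0.88;0 0 6.4 0 0 0 0.88;0 0 6.4 0 0 0 0.88;0 0 6.5 0 0 0 0.88;0 0 0 -4 0 0 0.88;0 0 0 -4 0 0 0.88;0 0 0 -4 0 0 0.88;0 0 0 -4 0 0 0.88' 30; python3 -m inch '0 0 0 -3.4 0 2 0.88;0 0 0 -3.4 0 2 0.88;0 0 0 -3.4 0 2 0.88;0 0 0 -3.4 0 2 0.88;0 0 0 -3.5 -0.6 2 0.88;0 0 0 0 0 2 0.88;0 0 0 0 0 0 0.88;0 0 0 0 0 0 0.88'; python3 go.py 421.8 301 23 45
```

```text
time_s: 0.77
position: [303.6, 428.2, 249.5]
orientation: [-3.141, 0.0, 2.357]
force: [1.3, 0.6, -0.8]
gripper_width: 75.0
gripper_force: 0.0
time_s: 1.43
position: [418.5, 303.6, 129.0]
orientation: [-3.138, -0.002, 2.356]
force: [0.2, 0.1, -0.0]
gripper_width: 75.0
gripper_force: 0.0
t 1.43 pos [418.5 303.6 129. ] rpy [-1.798e+02 -1.000e-01  1.350e+02] gw 75.0 q6 1.29
turn z deg -0.0 shift cm -0.41 0.05 10.6
```

```bash
python3 -m inch '0 0 0 -0.4 0.05 2 0.88;0 0 0 0 0 2 0.88;0 0 0 0 0 2 0.88;0 0 0 0 0 2 0.88;0 0 0 0 0 1.4 0.88;0 0 0 0 0 1.2 0.88;0 0 0 0 0 0 0.88;0 0 0 0 0 0 0.88'; python3 -m inch '0 0 0 0 0 0 0.3;0 0 0 0 0 0 0.3;0 0 0 0 0 0 0.3;0 0 0 0 0 0 0.3;0 0 0 0 0 0 0.3;0 0 0 0 0 0 0.3;0 0 0 0 0 0 0.3;0 0 0 0 0 0 0.3' 30; python3 go.py 614.6 151 80 45
```

```text
time_s: 2.1
position: [422.8, 303.1, 24.9]
orientation: [3.141, -0.0, 2.358]
force: [-0.4, -0.3, 0.2]
gripper_width: 74.9
gripper_force: 0.0
time_s: 2.77
position: [424.0, 303.1, 26.0]
orientation: [3.138, -0.0, 2.357]
force: [-2.4, 0.3, 4.6]
gripper_width: 54.0
gripper_force: 30.8
t 2.77 pos [424.  303.1  26. ] rpy [179.8  -0.  135. ] gw 54.0 q6 1.28
turn z deg 0.0 shift cm -24.23 2.72 -5.4
```

```bash
python3 -m inch '0 0 0 0 0 -1 0.3;0 0 0 0 0 -2 0.3;0 0 0 0 0 -2 0.3;0 0 0 -1.5 0 -1 0.3;0 0 0 -3 0.4 0 0.3;0 0 0 -3.5 0.5 0 0.3;0 0 0 -3.5 0.5 0 0.3;0 0 0 -3.5 0.5 0 0.3'; python3 -m inch '0 0 0 -3.5 0.5 0 0.3;0 0 0 -3 0.3 0 0.3;0 0 0 -2 0 0 0.3;0 0 0 -0.7 0 0 0.3;0 0 0 0 0 0 0.3;0 0 0 0 0 0 0.3;0 0 0 0 0 0 0.3;0 0 0 0 0 0 0.3'; python3 go.py 614.6 151 30 45
python3 - <<'E'
from h import *
a=get_image("scene")[140:300,120:290]; b=get_image("top")[120:250,150:290]
C=np.hstack([cv2.resize(a,(400,376),interpolation=cv2.INTER_CUBIC),cv2.resize(b,(400,376),interpolation=cv2.INTER_CUBIC)]); save("roll1.png",np.clip(C*1.6,0,255).astype(np.uint8))
E
```

```text
time_s: 3.43
position: [544.1, 208.6, 85.8]
orientation: [3.14, 0.001, 2.357]
force: [0.4, 0.8, -1.4]
gripper_width: 54.0
gripper_force: 32.0
time_s: 4.1
position: [612.0, 151.2, 84.2]
orientation: [-3.141, -0.001, 2.358]
force: [-0.9, -0.1, -1.0]
gripper_width: 54.3
gripper_force: 32.0
t 4.1 pos [612.  151.2  84.2] rpy [-180.    -0.   135.1] gw 54.3 q6 0.92
turn z deg 0.1 shift cm -0.2 0.17 5.42
```

View pics/roll1.png

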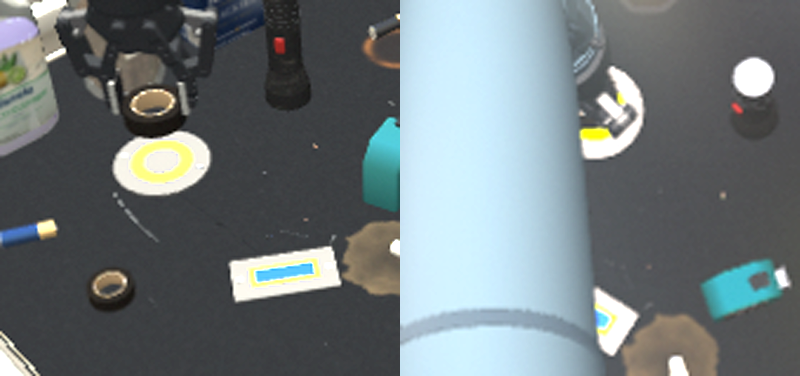

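The roll is held level above the pad; its core is at scene (184,183) and the pad at (188,208). Now I lower it.

```bash
python3 -c "
from h import *
print(onz('scene',184.2,183,77))"
python3 -m inch '0 0 0 -0.2 0.15 1 0.3;0 0 0 0 0 1 0.3;0 0 0 0 0 1 0.3;0 0 0 0 0 1 0.3;0 0 0 0 0 0.6 0.3;0 0 0 0 0 0.3 0.3;0 0 0 0 0 0 0.3;0 0 0 0 0 0 0.3'; python3 go.py 614.6 151 30 45
```

```text
[610.39571275 151.01777603  77.        ]
time_s: 4.87
position: [615.7, 149.6, 34.8]
orientation: [-3.141, -0.0, 2.356]
force: [0.2, 0.6, -0.2]
gripper_width: 54.0
gripper_force: 32.0
t 4.87 pos [615.7 149.6  34.8] rpy [-180.   -0.  135.] gw 54.0 q6 0.92
turn z deg -0.0 shift cm 0.18 0.02 0.48
```

```bash
python3 -m inch '0 0 0 0 0 0.1 0.3;0 0 0 0 0 0.1 0.3;0 0 0 0 0 0.1 0.3;0 0 0 0 0 0.1 0.3;0 0 0 0 0 0 0.3;0 0 0 0 0 0 0.3;0 0 0 0 0 0 0.3;0 0 0 0 0 0 0.3'
```

```text
time_s: 5.53
position: [615.8, 149.6, 31.1]
orientation: [3.141, 0.0, 2.356]
force: [-0.1, 0.8, -1.6]
gripper_width: 53.9
gripper_force: 32.0
```

```bash
python3 -m inch '0 0 0 0 0 0.05 0.3;0 0 0 0 0 0.05 0.3;0 0 0 0 0 0.05 0.3;0 0 0 0 0 0.05 0.3;0 0 0 0 0 0 0.3;0 0 0 0 0 0 0.3;0 0 0 0 0 0 0.3;0 0 0 0 0 0 0.3'
```

```text
time_s: 6.2
position: [615.8, 149.7, 30.0]
orientation: [3.141, 0.0, 2.356]
force: [-3.2, -0.1, 6.0]
gripper_width: 54.3
gripper_force: 32.6
```

```bash
python3 -m inch '0 0 0 0 0 0 0.7;0 0 0 0 0 0 0.75;0 0 0 0 0 0 0.85;0 0 0 0 0 0 0.85;0 0 0 0 0 0 0.85;0 0 0 0 0 0 0.85;0 0 0 0 0 -0.5 0.85;0 0 0 0 0 -1 0.85'; python3 -m inch '0 0 0 0 0 -2 0.85;0 0 0 0 0 -2 0.85;0 0 0 0 0 -2 0.85;0 0 0 0 0 -2 0.85;0 0 0 0 0 0 0.5;0 0 0 0 0 0 0.5;0 0 0 0 0 0 0.5;0 0 0 0 0 0 0.5'; python3 go.py 616.5 293.5 80 -27.5
```

```text
time_s: 6.87
position: [614.5, 149.4, 43.2]
orientation: [-3.139, -0.002, 2.356]
force: [-0.6, 0.5, -0.2]
gripper_width: 72.4
gripper_force: 0.0
time_s: 7.53
position: [614.8, 149.5, 122.8]
orientation: [-3.14, -0.001, 2.356]
force: [0.0, -0.3, -0.4]
gripper_width: 42.7
gripper_force: 0.0
t 7.53 pos [614.8 149.5 122.8] rpy [-1.799e+02 -1.000e-01  1.350e+02] gw 42.7 q6 0.92
turn z deg 72.5 shift cm 12.85 -6.5 4.28
```

```bash
python3 -m inch '0 0 6.6 0 0 0 0.5;0 0 6.6 0 0 0 0.5;0 0 6.6 0 0 0 0.5;0 0 6.6 0 0 0 0.5;0 0 6.6 0 0 0 0.5;0 0 6.6 0 0 0 0.5;0 0 6.6 0 0 0 0.5;0 0 6.6 0 0 0 0.5'; python3 -m inch '0 0 6.6 0 0 0 0.5;0 0 6.6 0 0 0 0.5;0 0 6.5 0 0 0 0.5;0 0 0 3.2 -1.6 0.5 0.5;0 0 0 3.2 -1.6 1 0.5;0 0 0 3.2 -1.6 1 0.5;0 0 0 3.2 -1.7 1 0.5;0 0 0 0 0 0.8 0.5'; python3 -m inch '0 0 0 0 0 0 0.5;0 0 0 0 0 0 0.5;0 0 0 0 0 0 0.5;0 0 0 0 0 0 0.5;0 0 0 0 0 0 0.5;0 0 0 0 0 0 0.5;0 0 0 0 0 0 0.5;0 0 0 0 0 0 0.5'; python3 go.py 616.5 293.5 23 -27.5
```

```text
time_s: 8.2
position: [614.7, 149.4, 122.4]
orientation: [-3.139, 0.001, 1.429]
force: [0.4, -0.2, 0.5]
gripper_width: 42.9
gripper_force: 0.0
time_s: 8.87
position: [615.2, 299.4, 78.6]
orientation: [-3.138, -0.001, 1.098]
force: [0.3, -0.0, -0.1]
gripper_width: 42.5
gripper_force: 0.0
time_s: 9.53
position: [617.4, 292.8, 81.4]
orientation: [3.141, -0.0, 1.09]
force: [0.5, 0.6, -0.4]
gripper_width: 42.6
gripper_force: 0.0
t 9.53 pos [617.4 292.8  81.4] rpy [180.   -0.   62.5] gw 42.6 q6 2.4
turn z deg -0.0 shift cm 0.02 -0.11 5.84
```

```bash
python3 -m inch '0 0 0 0 -0.1 1 0.5;0 0 0 0 0 1.5 0.5;0 0 0 0 0 1.3 0.5;0 0 0 0 0 1 0.5;0 0 0 0 0 0.6 0.5;0 0 0 0 0 0.4 0.5;0 0 0 0 0 0 0.5;0 0 0 0 0 0 0.5'; python3 -m inch '0 0 0 0 0 0 0;0 0 0 0 0 0 0;0 0 0 0 0 0 0;0 0 0 0 0 0 0;0 0 0 0 0 0 0;0 0 0 0 0 0 0;0 0 0 0 0 0 0;0 0 0 0 0 0 0' 25
```

```text
time_s: 10.2
position: [616.4, 293.7, 23.2]
orientation: [3.141, -0.0, 1.091]
force: [0.0, 0.5, -0.2]
gripper_width: 42.9
gripper_force: 0.0
time_s: 10.87
position: [617.0, 293.9, 24.0]
orientation: [3.14, -0.001, 1.091]
force: [-0.4, -0.8, 6.2]
gripper_width: 13.4
gripper_force: 27.1
```

```bash
python3 -m inch '0 0 0 0 0 -0.5 0;0 0 0 0 0 -1 0;0 0 0 0 0 -1.5 0;0 0 0 0 0 -1.5 0;0 0 5.3 0 0 -0.5 0;0 0 0 0 0 0 0;0 0 0 0 0 0 0;0 0 0 0 0 0 0'; python3 go.py 425.7 159.8 60 -32.8
```

```text
time_s: 11.53
position: [615.7, 293.4, 72.4]
orientation: [-3.141, 0.001, 1.0]
force: [-0.7, 0.1, -0.3]
gripper_width: 13.6
gripper_force: 26.4
t 11.53 pos [615.7 293.4  72.4] rpy [-1.80e+02  1.00e-01  5.73e+01] gw 13.6 q6 2.49
turn z deg 0.1 shift cm -21.52 -8.73 1.24
```

```bash
python3 -m inch '0 0 0 -1.5 -0.6 0 0;0 0 0 -3 -1.2 0 0;0 0 0 -3.5 -1.4 0 0;0 0 0 -3.5 -1.4 0 0;0 0 0 -3.5 -1.4 0 0;0 0 0 -3.5 -1.4 0 0;0 0 0 -2 -0.9 0 0;0 0 0 -1 -0.4 0 0'; python3 -m inch '0 0 0 0 0 1 0;0 0 0 0 0 0.5 0;0 0 0 0 0 0 0;0 0 0 0 0 0 0;0 0 0 0 0 0 0;0 0 0 0 0 0 0;0 0 0 0 0 0 0;0 0 0 0 0 0 0';  python3 go.py 425.7 159.8 29 -32.8
python3 - <<'E'
from h import *
a=get_image("scene")[150:300,150:320]; save("cell1.png",np.clip(cv2.resize(a,(680,600),interpolation=cv2.INTER_CUBIC)*1.5,0,255).astype(np.uint8))
E
```

```text
time_s: 12.2
position: [421.4, 158.1, 71.7]
orientation: [-3.137, 0.005, 0.999]
force: [0.5, 0.1, 0.6]
gripper_width: 13.4
gripper_force: 26.4
time_s: 12.87
position: [427.1, 160.2, 58.2]
orientation: [3.141, -0.0, 0.999]
force: [0.4, 0.4, 0.0]
gripper_width: 13.4
gripper_force: 26.4
t 12.87 pos [427.1 160.2  58.2] rpy [180.   -0.   57.2] gw 13.4 q6 2.36
turn z deg 0.0 shift cm -0.11 -0.09 2.92
```

View pics/cell1.png

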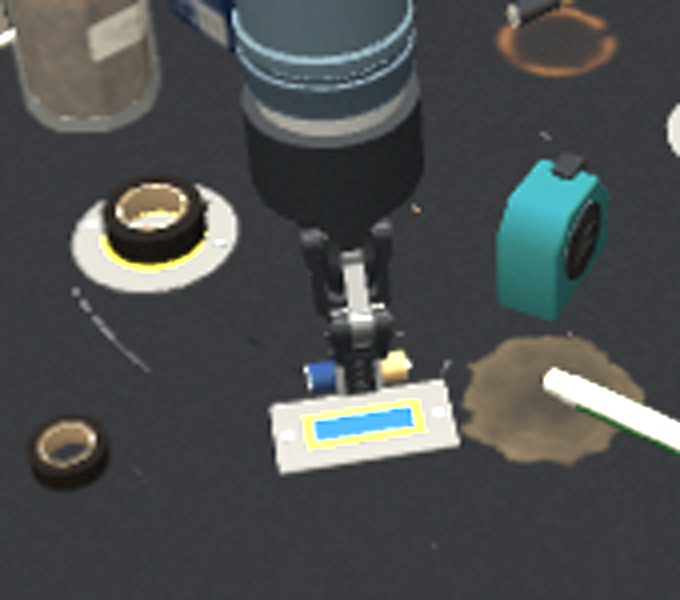

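The roll lies on the ring pad (scene about (189,204)), and the cell is held level just behind its outline (scene (240,244) against (241,256), still about 35 mm up). Now I lower the cell.

```bash
python3 -m inch '0 0 0 -0.1 -0.1 0.6 0;0 0 0 0 0 0.8 0;0 0 0 0 0 0.6 0;0 0 0 0 0 0.3 0;0 0 0 0 0 0.2 0;0 0 0 0 0 0.1 0;0 0 0 0 0 0 0;0 0 0 0 0 0 0'; python3 -m inch '0 0 0 0 0 0.05 0;0 0 0 0 0 0.05 0;0 0 0 0 0 0.05 0;0 0 0 0 0 0.05 0;0 0 0 0 0 0.05 0;0 0 0 0 0 0 0;0 0 0 0 0 0 0;0 0 0 0 0 0 0'
```

```text
time_s: 13.58
position: [425.5, 159.7, 32.1]
orientation: [3.142, -0.0, 0.998]
force: [0.4, -0.1, 0.7]
gripper_width: 13.6
gripper_force: 26.4
time_s: 14.25
position: [425.3, 159.7, 29.5]
orientation: [3.142, -0.0, 0.998]
force: [-1.0, -0.8, -0.3]
gripper_width: 13.7
gripper_force: 26.4
```

```bash
python3 -m inch '0 0 0 0 0 0.05 0;0 0 0 0 0 0.05 0;0 0 0 0 0 0.05 0;0 0 0 0 0 0 0;0 0 0 0 0 0 0;0 0 0 0 0 0 0;0 0 0 0 0 0 0;0 0 0 0 0 0 0'
```

```text
time_s: 14.92
position: [425.3, 159.7, 28.0]
orientation: [3.142, -0.0, 0.998]
force: [0.2, 0.3, -0.8]
gripper_width: 13.8
gripper_force: 26.4
```

```bash
python3 -m inch '0 0 0 0 0 0.05 0;0 0 0 0 0 0.05 0;0 0 0 0 0 0 0;0 0 0 0 0 0 0;0 0 0 0 0 0 0;0 0 0 0 0 0 0;0 0 0 0 0 0 0;0 0 0 0 0 0 0'
```

```text
time_s: 15.58
position: [425.3, 159.7, 27.9]
orientation: [3.141, -0.0, 0.998]
force: [-3.3, -1.6, 9.5]
gripper_width: 13.8
gripper_force: 27.7
```

```bash
python3 -m inch '0 0 0 0 0 0 0.25;0 0 0 0 0 0 0.3;0 0 0 0 0 0 0.4;0 0 0 0 0 0 0.4;0 0 0 0 0 -0.5 0.4;0 0 0 0 0 -1.5 0.4;0 0 0 0 0 -3 0.6;0 0 0 0 0 -3.5 1'; python3 -m inch '0 0 0 0 0 -4 1;0 0 0 0 0 -4 1;0 0 0 0 0 -2 1;0 0 0 0 0 0 1;0 0 0 0 0 0 1;0 0 0 0 0 0 1;0 0 0 0 0 0 1;0 0 0 0 0 0 1'; python3 go.py 608.3 0 200 -32.8;  python3 - <<'E'
from h import *
a=get_image("scene")[180:290,150:290]; save("chk2.png",np.clip(cv2.resize(a,(764,600),interpolation=cv2.INTER_CUBIC)*1.5,0,255).astype(np.uint8))
E
```

```text
time_s: 16.25
position: [423.2, 159.2, 111.6]
orientation: [-3.138, 0.003, 0.998]
force: [1.6, 0.2, -0.2]
gripper_width: 57.0
gripper_force: 0.0
time_s: 16.92
position: [424.1, 159.4, 210.4]
orientation: [-3.139, 0.002, 0.998]
force: [-0.5, -0.4, -0.3]
gripper_width: 85.5
gripper_force: 0.0
t 16.92 pos [424.1 159.4 210.4] rpy [-1.799e+02  1.000e-01  5.720e+01] gw 85.5 q6 2.36
turn z deg -0.0 shift cm -3.42 24.12 1.04
```

View pics/chk2.png

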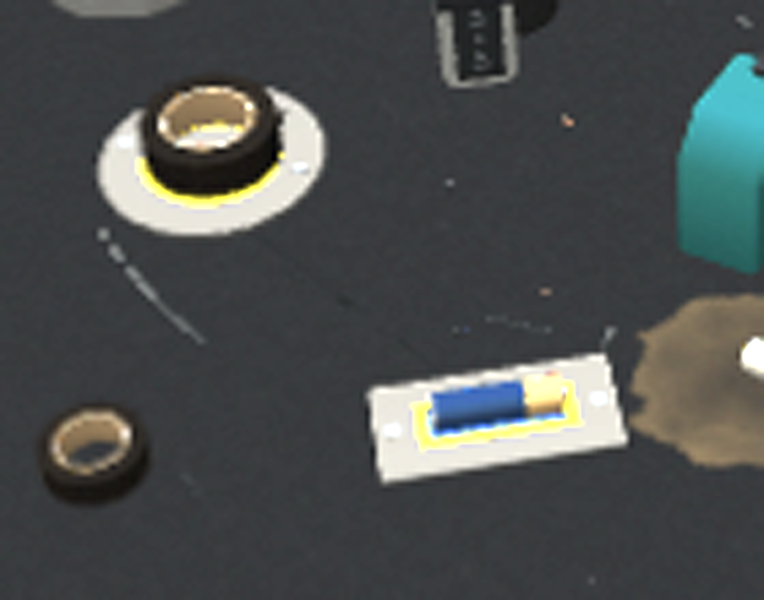

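Both sit on their pads: the roll's core is at scene (188.3,201.6) and the cell at (241.5,253.7), along its outline. I'll compute their offsets while moving to the torch.

```bash
python3 -c "
from h import *
print(onz('scene',188.3,201.6,23),onz('scene',241.5,253.7,11))"
python3 -m inch '0 0 0 -0.4 3 0 1;0 0 0 -0.5 3.5 0 1;0 0 0 -0.5 3.5 0 1;0 0 0 -0.5 3.5 0 1;0 0 0 -0.5 3.5 0 1;0 0 0 -0.5 3.5 0 1;0 0 0 -0.3 2.4 0 1;0 0 0 -0.2 1.2 0 1'; python3 -m inch '0 0 0 0 0 0 1;0 0 0 0 0 0 1;0 0 0 0 0 0 1;0 0 0 0 0 0 1;0 0 0 0 0 0 1;0 0 0 0 0 0 1;0 0 0 0 0 0 1;0 0 0 0 0 0 1'; python3 go.py 608.3 0 112 -32.8
```

```text
[611.05099959 149.08086327  23.        ] [421.56382802 159.02550113  11.        ]
time_s: 17.63
position: [611.3, -1.9, 210.3]
orientation: [-3.141, 0.001, 0.996]
force: [-0.1, -0.5, 0.1]
gripper_width: 85.3
gripper_force: 0.0
time_s: 18.3
position: [609.3, 0.9, 212.2]
orientation: [3.141, -0.0, 0.999]
force: [0.1, 0.2, -0.0]
gripper_width: 85.3
gripper_force: 0.0
t 18.3 pos [609.3   0.9 212.2] rpy [180.   -0.   57.2] gw 85.3 q6 2.04
turn z deg 0.0 shift cm -0.13 -0.03 10.02
```

```bash
python3 -m inch '0 0 0 -0.1 0 1.5 1;0 0 0 0 0 2 1;0 0 0 0 0 2 1;0 0 0 0 0 1.8 1;0 0 0 0 0 1.2 1;0 0 0 0 0 1 1;0 0 0 0 0 0.5 1;0 0 0 0 0 0 1'; python3 -m inch '0 0 0 0 0 0 0.6;0 0 0 0 0 0 0.5;0 0 0 0 0 0 0.4;0 0 0 0 0 0 0.3;0 0 0 0 0 0 0.2;0 0 0 0 0 0 0.2;0 0 0 0 0 0 0.2;0 0 0 0 0 0 0.2' 40; python3 go.py 608.3 0 160 -32.8
```

```text
time_s: 18.97
position: [608.2, -0.1, 110.9]
orientation: [-3.14, 0.001, 0.998]
force: [0.2, 0.3, -1.0]
gripper_width: 85.3
gripper_force: 0.0
time_s: 19.63
position: [609.7, -0.3, 113.2]
orientation: [3.14, -0.001, 0.998]
force: [-0.6, 0.0, 6.1]
gripper_width: 35.2
gripper_force: 40.5
t 19.63 pos [ 6.097e+02 -3.000e-01  1.132e+02] rpy [ 1.799e+02 -1.000e-01  5.720e+01] gw 35.2 q6 2.04
turn z deg 0.0 shift cm -0.05 -0.13 -4.68
```

```bash
python3 -m inch '0 0 0 0 0 -0.3 0.2;0 0 0 0 0 -0.7 0.2;0 0 0 0 0 -1.2 0.2;0 0 0 0 0 -1.5 0.2;0 0 0 0 0 -1.5 0.2;0 0 0 0 0 -0.8 0.2;0 0 0 0 0 0 0.2;0 0 0 0 0 0 0.2'; python3 go.py 443.5 -153.5 165 -32.8
```

```text
time_s: 20.3
position: [609.2, -0.3, 172.1]
orientation: [3.141, -0.0, 0.998]
force: [0.5, -0.6, -1.1]
gripper_width: 35.4
gripper_force: 40.1
t 20.3 pos [ 6.092e+02 -3.000e-01  1.721e+02] rpy [180.   -0.   57.2] gw 35.4 q6 2.04
turn z deg 0.0 shift cm -21.85 -5.63 0.71
```

```bash
python3 -m inch '0 0 0 -1 -0.25 0 0.2;0 0 0 -2 -0.5 0 0.2;0 0 0 -2.8 -0.7 0 0.2;0 0 0 -2.8 -0.7 0 0.2;0 0 0 -2.8 -0.7 0 0.2;0 0 0 -2.8 -0.75 0 0.2;0 0 0 -2.8 -0.75 0 0.2;0 0 0 -2.3 -0.6 0 0.2'; python3 -m inch '0 0 0 -1.7 -0.45 0 0.2;0 0 0 -0.8 -0.2 0 0.2;0 0 0 0 0 0 0.2;0 0 0 0 0 0 0.2;0 0 0 0 0 0 0.2;0 0 0 0 0 0 0.2;0 0 0 0 0 0 0.2;0 0 0 0 0 0 0.2'; python3 go.py 443.5 -153.5 130 -32.8
python3 - <<'E'
from h import *
a=get_image("scene")[70:230,240:440];b=get_image("top")[130:250,260:420]; save("torch1.png",np.clip(np.hstack([cv2.resize(a,(400,320)),cv2.resize(b,(400,320))])*1.5,0,255).astype(np.uint8))
E
```

```text
time_s: 20.97
position: [459.5, -136.4, 170.7]
orientation: [-3.139, 0.001, 0.998]
force: [-0.4, -0.3, -2.0]
gripper_width: 35.5
gripper_force: 40.1
time_s: 21.63
position: [444.3, -152.7, 171.9]
orientation: [-3.142, -0.0, 1.0]
force: [0.2, -0.6, -0.6]
gripper_width: 35.2
gripper_force: 40.1
t 21.63 pos [ 444.3 -152.7  171.9] rpy [-180.    -0.    57.3] gw 35.2 q6 1.68
turn z deg 0.1 shift cm -0.11 -0.02 4.19
```

View pics/torch1.png

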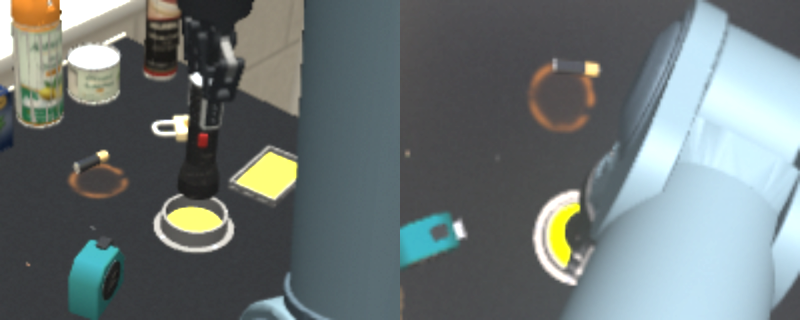

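The torch hangs upright over the cup, its foot at scene (338,165) and the cup at (337,181). I lower it slowly.

```bash
python3 -m inch '0 0 0 -0.1 0 0.6 0.2;0 0 0 0 0 0.8 0.2;0 0 0 0 0 0.9 0.2;0 0 0 0 0 0.9 0.2;0 0 0 0 0 0.8 0.2;0 0 0 0 0 0.5 0.2;0 0 0 0 0 0.3 0.2;0 0 0 0 0 0 0.2'; python3 -m inch '0 0 0 0 0 0.1 0.2;0 0 0 0 0 0.05 0.2;0 0 0 0 0 0.05 0.2;0 0 0 0 0 0.05 0.2;0 0 0 0 0 0.05 0.2;0 0 0 0 0 0 0.2;0 0 0 0 0 0 0.2;0 0 0 0 0 0 0.2'
```

```text
time_s: 22.4
position: [442.6, -153.7, 123.1]
orientation: [-3.14, 0.0, 0.998]
force: [-0.1, 0.8, -2.1]
gripper_width: 35.4
gripper_force: 40.1
time_s: 23.07
position: [443.3, -154.0, 121.0]
orientation: [3.142, -0.0, 0.998]
force: [-0.6, 0.1, -2.3]
gripper_width: 35.6
gripper_force: 40.1
```

```bash
python3 -m inch '0 0 0 0 0 0.1 0.2;0 0 0 0 0 0.05 0.2;0 0 0 0 0 0.05 0.2;0 0 0 0 0 0 0.2;0 0 0 0 0 0 0.2;0 0 0 0 0 0 0.2;0 0 0 0 0 0 0.2;0 0 0 0 0 0 0.2'; python3 -m inch '0 0 0 0 0 0.05 0.2;0 0 0 0 0 0.05 0.2;0 0 0 0 0 0 0.2;0 0 0 0 0 0 0.2;0 0 0 0 0 0 0.2;0 0 0 0 0 0 0.2;0 0 0 0 0 0 0.2;0 0 0 0 0 0 0.2'
```

```text
time_s: 23.73
position: [443.3, -154.0, 119.0]
orientation: [3.142, -0.0, 0.998]
force: [0.1, -0.2, -0.9]
gripper_width: 35.8
gripper_force: 40.1
time_s: 24.4
position: [443.2, -154.0, 118.0]
orientation: [3.142, -0.0, 0.998]
force: [1.1, 0.1, -2.8]
gripper_width: 35.4
gripper_force: 40.1
```

```bash
python3 -m inch '0 0 0 0 0 0.05 0.2;0 0 0 0 0 0.05 0.2;0 0 0 0 0 0 0.2;0 0 0 0 0 0 0.2;0 0 0 0 0 0 0.2;0 0 0 0 0 0 0.2;0 0 0 0 0 0 0.2;0 0 0 0 0 0 0.2'
```

```text
time_s: 25.07
position: [443.4, -154.1, 117.2]
orientation: [3.141, -0.0, 0.998]
force: [-1.6, 0.7, 4.2]
gripper_width: 35.7
gripper_force: 40.6
```

```bash
python3 -m inch '0 0 0 0 0 0 0.45;0 0 0 0 0 0 0.5;0 0 0 0 0 0 0.6;0 0 0 0 0 0 0.8;0 0 0 0 0 0 1;0 0 0 0 0 0 1;0 0 0 0 0 0 1;0 0 0 0 0 -0.5 1'; python3 -m inch '0 0 0 0 0 -1 1;0 0 0 0 0 -1.5 1;0 0 0 0 0 -2 1;0 0 0 0 0 -2 1;0 0 0 0 0 -1.5 1;0 0 0 0 0 0 1;0 0 0 0 0 0 1;0 0 0 0 0 0 1'; python3 go.py 439.4 13.2 140 18.5
```

```text
time_s: 25.73
position: [442.6, -153.7, 121.4]
orientation: [-3.14, 0.0, 0.998]
force: [0.1, -0.2, -0.6]
gripper_width: 85.5
gripper_force: 0.0
time_s: 26.4
position: [442.9, -153.9, 201.4]
orientation: [-3.141, -0.0, 0.998]
force: [-0.4, -0.8, -0.2]
gripper_width: 85.4
gripper_force: 0.0
t 26.4 pos [ 442.9 -153.9  201.4] rpy [-180.    -0.    57.2] gw 85.4 q6 1.67
turn z deg -51.3 shift cm 15.95 4.97 6.14
```

```bash
python3 -m inch '0 0 -6.4 0 0 0 1;0 0 -6.4 0 0 0 1;0 0 -6.4 0 0 0 1;0 0 -6.4 0 0 0 1;0 0 -6.4 0 0 0 1;0 0 -6.4 0 0 0 1;0 0 -6.4 0 0 0 1;0 0 -6.5 0 0 0 1'; python3 -m inch '0 0 0 2.5 0.8 0 1;0 0 0 3.2 1 0 1;0 0 0 3.2 1 0.5 1;0 0 0 3.2 1 1.5 1;0 0 0 2.5 0.8 1.8 1;0 0 0 1.3 0.4 1.5 1;0 0 0 0 0 0.8 1;0 0 0 0 0 0 1'; python3 -m inch '0 0 0 0 0 0 1;0 0 0 0 0 0 1;0 0 0 0 0 0 1;0 0 0 0 0 0 1;0 0 0 0 0 0 1;0 0 0 0 0 0 1;0 0 0 0 0 0 1;0 0 0 0 0 0 1'; python3 go.py 439.4 13.2 40 18.5
```

```text
time_s: 27.07
position: [442.2, -153.5, 200.4]
orientation: [-3.14, -0.002, 1.899]
force: [0.0, 0.0, -0.7]
gripper_width: 85.2
gripper_force: 0.0
time_s: 27.73
position: [437.6, 13.3, 138.3]
orientation: [-3.136, -0.002, 1.896]
force: [-0.2, 1.3, -0.3]
gripper_width: 85.4
gripper_force: 0.0
time_s: 28.4
position: [440.3, 12.6, 141.1]
orientation: [3.141, 0.0, 1.894]
force: [-0.4, 0.2, -0.3]
gripper_width: 85.3
gripper_force: 0.0
t 28.4 pos [440.3  12.6 141.1] rpy [180.    0.  108.5] gw 85.3 q6 1.13
turn z deg -0.0 shift cm 0.09 -0.06 10.11
```

```bash
python3 -m inch '0 0 0 0.1 0 1.5 1;0 0 0 0 0 2 1;0 0 0 0 0 2 1;0 0 0 0 0 1.8 1;0 0 0 0 0 1.3 1;0 0 0 0 0 1 1;0 0 0 0 0 0.5 1;0 0 0 0 0 0 1'; python3 -m inch '0 0 0 0 0 0 0.6;0 0 0 0 0 0 0.5;0 0 0 0 0 0 0.4;0 0 0 0 0 0 0.3;0 0 0 0 0 0 0.2;0 0 0 0 0 0 0.2;0 0 0 0 0 0 0.2;0 0 0 0 0 0 0.2' 40; python3 -m inch '0 0 0 0 0 -0.3 0.2;0 0 0 0 0 -0.7 0.2;0 0 0 0 0 -1.5 0.2;0 0 0 0 0 -2 0.2;0 0 0 0 0 -2 0.2;0 0 0 0 0 -2 0.2;0 0 0 0 0 -2 0.2;0 0 0 0 0 0 0.2'; python3 go.py 439 -299.8 145 6.7
```

```text
time_s: 29.07
position: [438.9, 13.7, 39.1]
orientation: [-3.14, -0.001, 1.894]
force: [-0.7, 0.4, -0.6]
gripper_width: 85.5
gripper_force: 0.0
time_s: 29.73
position: [440.6, 13.5, 40.7]
orientation: [3.14, 0.001, 1.894]
force: [-0.8, -0.3, 6.6]
gripper_width: 35.3
gripper_force: 40.7
time_s: 30.4
position: [442.2, 13.4, 148.7]
orientation: [3.136, 0.003, 1.894]
force: [1.1, -0.2, -1.9]
gripper_width: 35.7
gripper_force: 40.2
t 30.4 pos [442.2  13.4 148.7] rpy [1.797e+02 1.000e-01 1.085e+02] gw 35.7 q6 1.13
turn z deg 11.8 shift cm -31.07 -3.97 0.37
```

```bash
python3 -m inch '0 0 4 0 0 -1.5 0.2;0 0 4 0 0 -2 0.2;0 0 3.8 0 0 -2 0.2;0 0 0 0 0 -2 0.2;0 0 0 0 0 -1 0.2;0 0 0 0 0 0 0.2;0 0 0 0 0 0 0.2;0 0 0 0 0 0 0.2'; python3 go.py 439 -299.8 232 6.7
```

```text
time_s: 31.07
position: [439.0, 13.7, 228.5]
orientation: [-3.139, -0.001, 1.688]
force: [0.2, 0.7, -1.6]
gripper_width: 35.8
gripper_force: 40.3
t 31.07 pos [439.   13.7 228.5] rpy [-179.9   -0.    96.7] gw 35.8 q6 1.34
turn z deg 0.0 shift cm -31.13 -3.65 -0.35
```

```bash
python3 -m inch '0 0 0 -1.5 -0.2 0 0.2;0 0 0 -2.5 -0.3 0 0.2;0 0 0 -3 -0.35 0 0.2;0 0 0 -3 -0.35 0 0.2;0 0 0 -3 -0.35 0 0.2;0 0 0 -3 -0.35 0 0.2;0 0 0 -3 -0.35 0 0.2;0 0 0 -3 -0.35 0 0.2'; python3 -m inch '0 0 0 -3 -0.35 0 0.2;0 0 0 -2.5 -0.3 0 0.2;0 0 0 -2 -0.2 0 0.2;0 0 0 -1.2 -0.15 0 0.2;0 0 0 -0.4 0 0 0.2;0 0 0 0 0 0 0.2;0 0 0 0 0 0 0.2;0 0 0 0 0 0 0.2'; python3 go.py 439 -299.8 60 6.7
```

```text
time_s: 31.73
position: [438.6, -208.9, 228.2]
orientation: [-3.139, -0.002, 1.688]
force: [0.4, 0.4, -1.3]
gripper_width: 35.4
gripper_force: 40.3
time_s: 32.4
position: [440.3, -298.1, 229.7]
orientation: [-3.141, -0.001, 1.689]
force: [0.5, 0.1, -1.3]
gripper_width: 35.2
gripper_force: 40.3
t 32.4 pos [ 440.3 -298.1  229.7] rpy [-1.80e+02 -1.00e-01  9.68e+01] gw 35.2 q6 0.74
turn z deg 0.1 shift cm -0.16 -0.15 16.97
```

```bash
python3 -m inch '0 0 0 -0.15 -0.1 1.5 0.2;0 0 0 0 0 2 0.2;0 0 0 0 0 2.5 0.2;0 0 0 0 0 2.5 0.2;0 0 0 0 0 2.5 0.2;0 0 0 0 0 2 0.2;0 0 0 0 0 1.2 0.2;0 0 0 0 0 0.8 0.2'; python3 -m inch '0 0 0 0 0 0.5 0.2;0 0 0 0 0 0.4 0.2;0 0 0 0 0 0 0.2;0 0 0 0 0 0 0.2;0 0 0 0 0 0 0.2;0 0 0 0 0 0 0.2;0 0 0 0 0 0 0.2;0 0 0 0 0 0 0.2'; python3 go.py 439 -299.8 45 6.7
python3 - <<'E'
from h import *
a=get_image("scene")[90:230,280:440];b=get_image("top")[130:250,300:440]; save("mea1.png",np.clip(np.hstack([cv2.resize(a,(400,350)),cv2.resize(b,(400,350))])*1.5,0,255).astype(np.uint8))
E
```

```text
time_s: 33.07
position: [438.8, -299.0, 78.4]
orientation: [-3.14, -0.002, 1.689]
force: [0.4, 0.3, -1.5]
gripper_width: 35.7
gripper_force: 40.3
time_s: 33.73
position: [439.8, -301.3, 71.4]
orientation: [3.141, 0.001, 1.688]
force: [-0.4, -0.9, -1.7]
gripper_width: 35.7
gripper_force: 40.3
t 33.73 pos [ 439.8 -301.3   71.4] rpy [180.    0.   96.7] gw 35.7 q6 0.73
turn z deg -0.0 shift cm 0.16 -0.06 2.64
```

View pics/mea1.png

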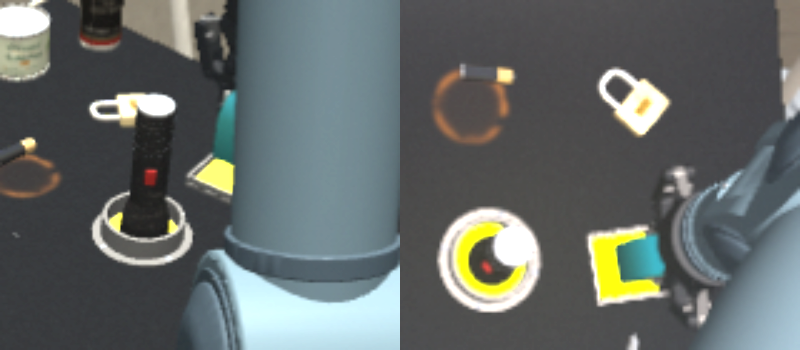

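The torch stands centred in the cup, and the measure is aligned over the tray (top about (388,219)). I lower it.

```bash
python3 -m inch '0 0 0 0.1 0 0.5 0.2;0 0 0 0 0 0.6 0.2;0 0 0 0 0 0.5 0.2;0 0 0 0 0 0.3 0.2;0 0 0 0 0 0.2 0.2;0 0 0 0 0 0.1 0.2;0 0 0 0 0 0 0.2;0 0 0 0 0 0 0.2'; python3 -m inch '0 0 0 0 0 0.1 0.2;0 0 0 0 0 0.05 0.2;0 0 0 0 0 0.05 0.2;0 0 0 0 0 0 0.2;0 0 0 0 0 0 0.2;0 0 0 0 0 0 0.2;0 0 0 0 0 0 0.2;0 0 0 0 0 0 0.2'
```

```text
time_s: 34.5
position: [439.6, -300.1, 49.0]
orientation: [3.141, -0.0, 1.688]
force: [-0.3, -1.3, -2.1]
gripper_width: 35.4
gripper_force: 40.3
time_s: 35.17
position: [439.5, -300.1, 47.0]
orientation: [3.141, -0.0, 1.688]
force: [-0.3, -0.4, -1.0]
gripper_width: 35.7
gripper_force: 40.3
```

```bash
python3 -m inch '0 0 0 0 0 0.05 0.2;0 0 0 0 0 0.05 0.2;0 0 0 0 0 0.05 0.2;0 0 0 0 0 0 0.2;0 0 0 0 0 0 0.2;0 0 0 0 0 0 0.2;0 0 0 0 0 0 0.2;0 0 0 0 0 0 0.2'; python3 -m inch '0 0 0 0 0 0.05 0.2;0 0 0 0 0 0 0.2;0 0 0 0 0 0 0.2;0 0 0 0 0 0 0.2;0 0 0 0 0 0 0.2;0 0 0 0 0 0 0.2;0 0 0 0 0 0 0.2;0 0 0 0 0 0 0.2'
```

```text
time_s: 35.83
position: [439.5, -300.1, 45.5]
orientation: [3.142, -0.0, 1.688]
force: [-0.0, 0.2, -1.0]
gripper_width: 35.3
gripper_force: 40.3
time_s: 36.5
position: [439.5, -300.1, 45.0]
orientation: [3.142, -0.0, 1.688]
force: [-0.2, -0.4, -2.1]
gripper_width: 35.5
gripper_force: 40.3
```

```bash
python3 -m inch '0 0 0 0 0 0.05 0.2;0 0 0 0 0 0.05 0.2;0 0 0 0 0 0 0.2;0 0 0 0 0 0 0.2;0 0 0 0 0 0 0.2;0 0 0 0 0 0 0.2;0 0 0 0 0 0 0.2;0 0 0 0 0 0 0.2'
```

```text
time_s: 37.17
position: [439.5, -300.1, 44.8]
orientation: [3.141, 0.0, 1.688]
force: [-1.4, 2.3, 5.5]
gripper_width: 35.4
gripper_force: 41.1
```

```bash
python3 -m inch '0 0 0 0 0 0 0.45;0 0 0 0 0 0 0.5;0 0 0 0 0 0 0.6;0 0 0 0 0 0 0.8;0 0 0 0 0 0 0.9;0 0 0 0 0 0 0.9;0 0 0 0 0 -0.5 0.9;0 0 0 0 0 -1 0.9'; python3 -m inch '0 0 0 0 0 -2 0.9;0 0 0 0 0 -3 0.9;0 0 0 0 0 -3 0.9;0 0 0 0 0 -3 0.9;0 0 0 0 0 -3 0.9;0 0 0 0 0 -2 0.9;0 0 0 0 0 -1 0.9;0 0 0 0 0 0 0.9'; python3 -m inch '0 0 0 -2 3 -1 0.9;0 0 0 -2 -3 -1 0.9;0 0 0 -2 -3 0 0.9;0 0 0 -2 -3 0 0.9;0 0 0 -2 -3 0 0.9;0 0 0 -2 -3 0 0.9;0 0 0 0 0 0 0.9;0 0 0 0 0 0 0.9'
python3 - <<'E'
from h import *
a=get_image("scene");b=get_image("top");save("scene9.png",a);save("top9.png",b)
a=a[100:300,150:430];b=b[130:280,140:440]; save("end1.png",np.clip(np.vstack([cv2.resize(a,(420,300)),cv2.resize(b,(420,210))])[:600],0,255).astype(np.uint8))
C=np.zeros((300,800,3),np.uint8);C[:,:400]=cv2.resize(a,(400,300));C[:200,400:]=cv2.resize(b,(400,200));save("end1.png",np.clip(C*1.5,0,255).astype(np.uint8))
E
```

```text
time_s: 37.83
position: [438.6, -299.3, 58.4]
orientation: [-3.14, -0.002, 1.688]
force: [-0.3, -0.5, 0.0]
gripper_width: 77.2
gripper_force: 0.0
time_s: 38.5
position: [440.8, -301.2, 232.3]
orientation: [3.138, 0.004, 1.688]
force: [0.8, -0.0, 0.2]
gripper_width: 76.9
gripper_force: 0.0
time_s: 39.17
position: [332.5, -433.6, 247.2]
orientation: [-3.141, -0.003, 1.684]
force: [1.0, 1.0, -1.0]
gripper_width: 76.7
gripper_force: 0.0
```

View pics/end1.png

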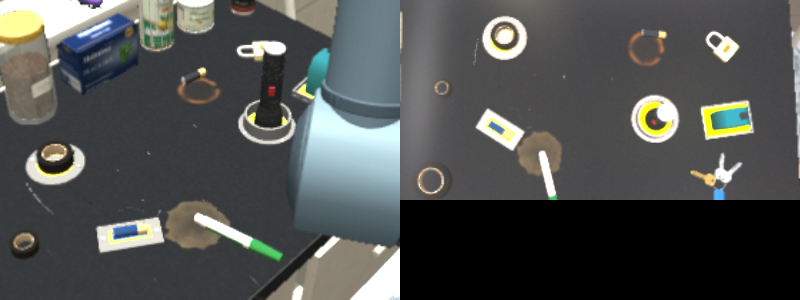

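The end view shows the roll, cell, torch and measure each in its holder, with the black cell and padlock untouched. I'll check the numbers on the top picture before handing in.

```bash
cat > m9.py <<'E'
from m import *
print("=====")
H["top"]=cv2.cvtColor(cv2.imread("pics/top9.png"),cv2.COLOR_BGR2HSV)
for k,c,t,z in (("measure 439,-300",T,(360,195,410,240),64),("cell 425.7,159.8",B,(195,205,240,245),12),("torch 443.5,-153.5",G,(333,205,347,222),146),("roll 614.6,151",BR,(206,145,232,172),23),("rollring",Y,(195,135,240,180),4)):
    b=blob("top",t,*c)
    q=np.array([onz("top",*u,z)[:2] for u in b[1]]).astype(np.float32); r=cv2.minAreaRect(q); print(k,np.round(r[0],1),np.round(r[1],1),round(r[2],1))
E
python3 m9.py | sed -n '/=====/,$p'
```

```text
=====
measure 439,-300 [ 436.7 -291. ] [33.8 72.7] 8.3
cell 425.7,159.8 [429.3 166.3] [27.7  9.1] 58.6
torch 443.5,-153.5 [ 443.8 -154.3] [30.9 38.1] 88.3
roll 614.6,151 [620.4 148.1] [41.5 30.7] 74.9
rollring [595.4 163.7] [42.5 11.5] 57.4
```

```bash
python3 -c "
from rig import *
print(finish_job())"
```

```text
the job is handed in; nothing more can be done
None
```

The torch, tape measure, black tape and blue battery are each set in their holders, the black battery and padlock look unmoved in the last pictures, and the job was handed in at about 39 s, with no verdict returned.

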